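Seat tube caps with the guarded strip press

TASK

Push the strip rack of capped tubes fully home into the small bench press, until its far end meets the stop. Then reach down through the window in the press's guard, press the lever fully down to its stop, hold it there for about a second and let it spring back up. Do not touch the guard, do not lift the rack or work the lever before the rack is home, and leave the things standing around the press alone.

Things in the scene. Friction and masses are not known exactly. Their poses are not given: they have to be found in the camera images.
- press: Bench press, fixed; place and yaw vary. Base plate 255 x 130 x 6 mm. Origin on the table, on the channel's centre line; x runs along the channel into the press (the rack is pushed to +x; the front faces -x), z up. Channel 32 mm wide between 12 mm high walls, x = -20 to 85 mm, y = 0; stop face at x = 85. In front of x = -20 the plate is open and flat (x from -120, y +-65, top z = 6 mm).
- guard: Grey sheet-steel guard hood, not to be touched. Origin and axes as the press. Covers x = 3 to 131 mm, y = +-55 mm, open in front where the rack goes in, walls at sides and back. Its top plate, 3 mm thick, slopes up away from the front by 30 degrees: z = 74 mm at x = 3 to z = 146 mm at x = 128.
- window (a point): Centre of the rectangular window in the guard's sloping top plate, at x = 41, z = 96 mm in the press frame. Opening 60 mm up the slope by 72 mm across (y), with a 5 mm thick rolled rim outside it. The point's axes are the press's: the plate's outward normal is (-0.5, 0, 0.866) in them.
- lever_pad (a point): Centre of the top face of the lever's pad, under the window: white plate with dark ribs, 46 mm along x, 40 mm across, 5 mm thick. At rest it is level, at x = 53, z = 75.5 mm in the press frame, 23 mm behind the window's centre, square to the sloping plate. The point moves with the lever.
- press_lever (a joint): Lever angle in rad: 0 at rest (up), 0.25 fully down on its stop. Hinged across the press 65 mm behind (+x of) the pad's centre; fully down the pad's centre is 16 mm lower. A spring drives it up: about 4 N at the pad's centre to start it, 8 N to hold it fully down.
- rack_mid (a point): Centre of the loose strip rack (28 mm wide, 120 mm long, orange rail 19 mm high with eight capped tubes to 37 mm, 50 to 100 g), lying lengthwise in the channel and sticking out in front. Point on its long axis, 10 mm above its underside. Fully home it is at x = 25 mm in the press frame; it starts 40 to 63 mm short of that.
- rack_end (a point): Centre of the rack's near end face (28 mm wide, 19 mm high), 60 mm from rack_mid, 10 mm above its underside (16 mm above the table): the place to push, along the press's +x. At x = -35 mm in the press frame when home, so it stays in front of the channel walls and guard.
- jar_1: Bystander: screw-cap jar, 43 mm across, 72 mm high, left of the press. Origin under its centre.
- slide_box: Bystander: folded carton 55 x 85 x 32 mm, left of the press. Origin under its centre.
- strip_block: Bystander: black empty eight-hole block 26 x 130 x 31 mm, right of the press. Origin under its centre.
- vial_1: Bystander: standing screw-cap tube, 17 mm across, 50 mm high, right of the press. Origin under its centre.
Mind the look-alikes: they are no part of the job. What is shaped like the part that bears rack_mid but green or red is not meant.

How it is judged:
On the way, in this order (a step that is already met when the one before it is completed fails the run):
1. the rack is fully home in the channel (x of rack_mid in the frame of press above 0.021 m), for 0.2 s.
2. the lever is held fully down, the rack home (x of rack_mid in the frame of press above 0.021 m and value of joint press_lever above 0.22 rad), for 0.6 s.
At the end, for the whole second after the job is handed in: The rack rests in the channel within 4 mm of its stop and the lever is back up (under 0.03 rad), after it was held down (over 0.22 of 0.25 rad) for at least 0.6 s with the rack home (x of rack_mid in the frame of press above 0.021 m and z of rack_mid in the frame of press below 0.02 m and value of joint press_lever below 0.03 rad); the robot touches nothing.
It fails at once if the guard is touched (more than 0.5 N) (contact force between any of the arm, the fingers and guard above 0.5 N).
It fails at once if the lever is worked before the rack is home (value of joint press_lever above 0.1 rad and not (x of rack_mid in the frame of press above 0.021 m)).
It fails at once if the rack is lifted (more than 10 mm) (z of rack_mid in the frame of press above 0.026 m).
It fails at once if a bystander is moved more than 15 mm (distance of any of jar_1, slide_box, strip_block, vial_1 from where it was at the start of the episode above 0.015 m).
It fails at once if the jar or the tube is tipped (angle between any of jar_1, vial_1's own z axis and vertical above 0.4 rad).
It also fails if it takes over 48 s, if anything falls off the work surface, if the arm or the gripper's body presses on something with over 40 N, if the wrist force passes 120 N, or if a joint passes its speed limit or range.

ROBOT

A 7-joint arm with a two-finger parallel gripper is mounted at the origin on a cart in front of the work surface, level with it; the furniture and walls round the work are solid. World frame = base frame: x ahead of the robot, y to its left, z up, the work surface at z = 0. Lengths are in m, angles in rad, forces in N, time in s.
With the tool pointing down it reaches from about 0.4 to 0.85 m from the base axis. Payload 10.4 kg.
Tool frame: the origin (TCP) lies between the finger pads; the fingertips stand 11 mm ahead of it and the grasp point (between the pads) lies 8 mm behind it; z points along the fingers, y is the direction in which the jaws open and shut (so a half turn about z gives the same grasp; the last joint's range is limited). The gripper opens to 87 mm and grips with 3 to 60 N. Pads are 19 mm wide; open, the fingers measure 117 mm over their backs; the gripper's body (75 mm by 190 mm) begins 51 mm behind the grasp point.
Start: joints at [1.265, 0.332, -0.065, 1.46, 0.022, 1.35, -0.088], TCP at [0.174, -0.6, 0.212] pointing down, gripper open.
Joint ranges: [-2.6, 2.6], [-0.5, 2.12], [-1.47, 1.34], [0.16, 2.42], [-1.27, 4.41], [0.06, 2.06], [-2.6, 2.6]. Speed limits (rad/s): [2.22, 2.22, 2.79, 2.79, 3.14, 3.14, 3.14].

INTERFACE

Orientations are given as a unit quaternion [x, y, z, w].
In Python, from bench import r, eyes gives the robot as it stands.
- The arm moves only by the shell command python3 -m inch 'ROWS' [FORCE]. ROWS is a JSON object of lists of equal length, an entry for each row: "translation": the shift along the world's x, y, z scaled (see below), a list of three; "rot": the turn, a rotation vector about the world's x, y, z scaled (see below), a list of three; "jaw": the finger opening in mm, from 0 to 87. In form: {"translation": [[tx, ty, tz], ...], "rot": [[ax, ay, az], ...], "jaw": [jaw, ...]}. A call has 1 to 20 rows; each row is the pose to reach, as a shift and turn from the pose measured when the call began; what a row does not reach only later rows make up. The controller multiplies each number of a shift by 100 mm and each number of a turn by 60 degrees. A row lasts 1/10 s, in which the tool goes at most 50 mm and 8.59 degrees, less where a joint would pass 70% of its speed; a pose out of reach is approached as far as the arm can. A call with a number of a shift or a turn outside -1 to 1 is refused whole. A call with a gripper value outside its range is refused whole. The fingers move at their own pace and stop on an object; FORCE is the grip in N (left out, the last holds). Time passes only in rows, so rows that repeat a pose let the fingers close. It gives the time, the measured TCP pose, the force and the opening at its end, in the units of the state.
- r.read_state(): the state, without advancing time (a new reading comes with each control period).
- eyes.camera(name): name is "scene" or "side" or "wrist"; returns the picture (400x640x3 uint8, blue, green, red); there is no depth.
- eyes.calibration(name): a dict with "fx", "fy", "cx", "cy" (pixels), "R" (3x3) and "t" (3): a world point X has camera coordinates R X + t; the wrist camera has in their place "hand_eye" (4x4, takes a point from camera to tool coordinates, whose origin is the TCP and whose axes are the flange's). Camera axes: x right, y down, z forward; pixel columns grow to the right and rows downward; lengths in m; the calibration is good to about 2 mm. A picture is of the moment at which its call begins: read the wrist's pose just before it. calibration takes no time and is no camera call.
- r.close_job(): hands the job in, once; it reports no verdict.
The state is a dict: "time": time; "joint_positions": joint angles; "joint_vel": joint speeds; "joint_torque": joint torques, N m; "ee_pos": TCP position; "eef_rot": TCP orientation; "ft_force": force on the tool from outside, world axes, zero at the start; "torque": the same for the moment, N m; "width": finger opening in m.
Only numpy, scipy, OpenCV 4.12 (cv2) and the standard library are available. Lean on these libraries where they do the work, as an engineer would, in place of code of your own. Each camera call takes 0.05 s, during which the arm holds its last target. There are 200 camera calls.

## Working session

There is one attempt and no reset: what is moved stays moved. The work goes in short steps, Python scripts to look and compute and a shell command to move; the robot and the scene stay as the last step left them, time stands still between calls to the robot, and variables do not carry over. Pictures are saved under pics/ and viewed, about 8 in all and at most 12, crops included, and the job is handed in when it is done.

```bash
ls; mkdir -p pics
python3 - <<'E'
from bench import r,eyes
import cv2
for n in("scene","side"):
    cv2.imwrite(f"pics/{n}0.png",eyes.camera(n)); c=eyes.calibration(n); print(n,c)
print(r.read_state()); print(eyes.calibration("wrist"))
E
```

```text
pics
scene {'fx': 379.52427388765045, 'fy': 379.52427388765045, 'cx': 322.74284817408426, 'cy': 193.84398807485917, 'R': array([[-0.87224175, -0.48850992,  0.02350287],
       [-0.21906182,  0.34726926, -0.91182015],
       [ 0.43727137, -0.80047618, -0.40991662]]), 't': array([0.54467742, 0.14917249, 0.73494257])}
side {'fx': 424.70459012622183, 'fy': 424.70459012622183, 'cx': 324.07355109937106, 'cy': 204.71835376023282, 'R': array([[ 0.86478674, -0.50209272,  0.00684149],
       [-0.24350967, -0.43124997, -0.86874996],
       [ 0.43914342,  0.74961748, -0.49520369]]), 't': array([-0.44735572,  0.25873457,  0.61068912])}
{'time': 0.1, 'joint_positions': array([ 1.26539921,  0.33280699, -0.06469472,  1.46083434,  0.02159677,
        1.34993051, -0.08849739]), 'joint_vel': array([ 0.00125015, -0.00105402, -0.00212329, -0.00293772,  0.00063847,
       -0.00046639,  0.00185364]), 'joint_torque': array([ 1.40968583e-03, -6.24546790e+01,  2.48345488e-02, -3.90724611e+01,
       -6.12821896e-02,  3.65911459e-02,  5.55034717e-05]), 'ee_pos': array([ 0.1742944 , -0.59982862,  0.21084554]), 'eef_rot': array([ 9.90018563e-01,  1.40935564e-01, -1.18674587e-04, -6.30906419e-04]), 'ft_force': array([ 0.47062468, -0.10390393, -0.3028299 ]), 'torque': array([ 0.05308214, -0.03559526,  0.04881791]), 'width': 0.08689087480122408}
{'fx': 327.6433976206669, 'fy': 327.6433976206669, 'cx': 319.7607049028207, 'cy': 199.5811089197448, 'hand_eye': array([[ 1.05159350e-03, -9.51986924e-01, -3.06136882e-01,
         8.45072663e-02],
       [ 9.99998778e-01,  6.46936104e-04,  1.42327674e-03,
         5.73540637e-04],
       [-1.15688985e-03, -3.06138005e-01,  9.51986441e-01,
        -1.73157339e-01],
       [ 0.00000000e+00,  0.00000000e+00,  0.00000000e+00,
         1.00000000e+00]])}
```

View pics/scene0.png

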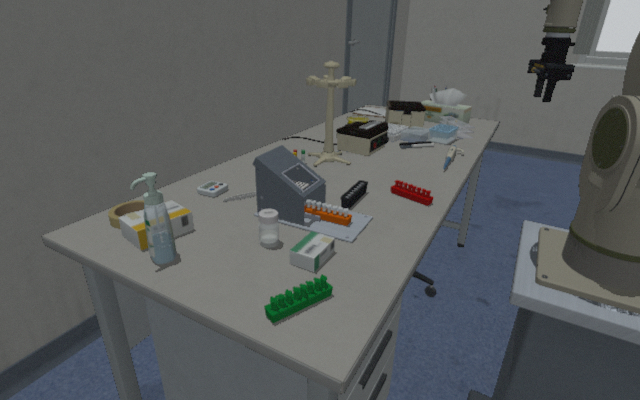

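View pics/side0.png

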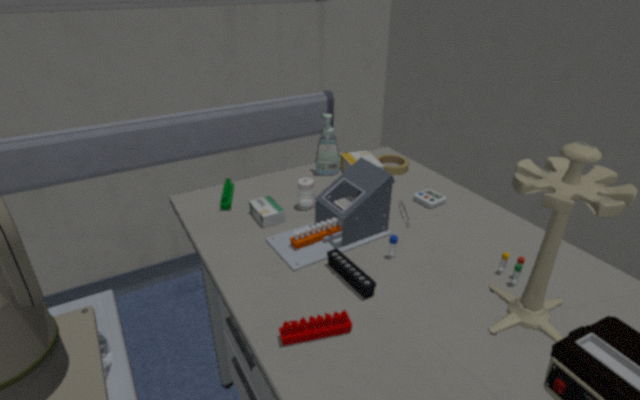

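Scene: press at about (290,190), orange rack at (328,214) and plate front to (350,235). Side: press at (355,205), rack at (316,235), plate front edge (270,235)-(295,262), vial at (393,247). I'll enlarge both.

Run:
```python
import cv2,numpy as np
a=cv2.imread("pics/scene0.png")[140:250,240:380]; b=cv2.imread("pics/side0.png")[150:270,255:405]
a=cv2.resize(a,(700,550),interpolation=cv2.INTER_CUBIC)
b=cv2.resize(b,(750,600),interpolation=cv2.INTER_CUBIC)
cv2.imwrite("pics/sc_crop.png",a);cv2.imwrite("pics/sd_crop.png",b)
```

```text
(no output)
```

View pics/sc_crop.png

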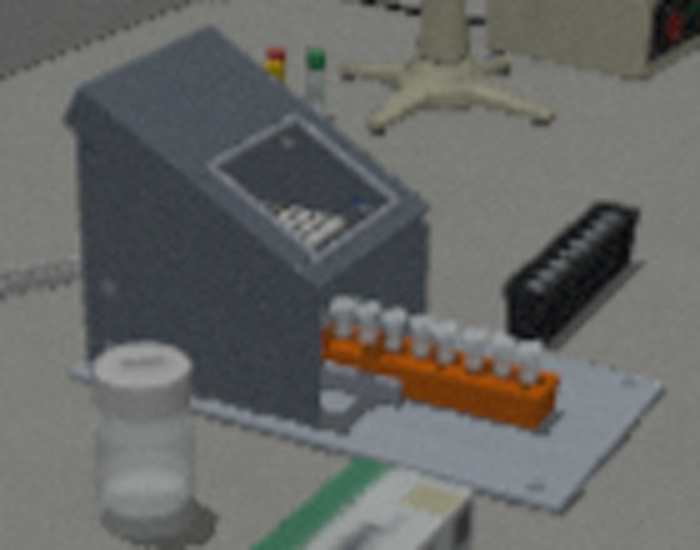

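View pics/sd_crop.png

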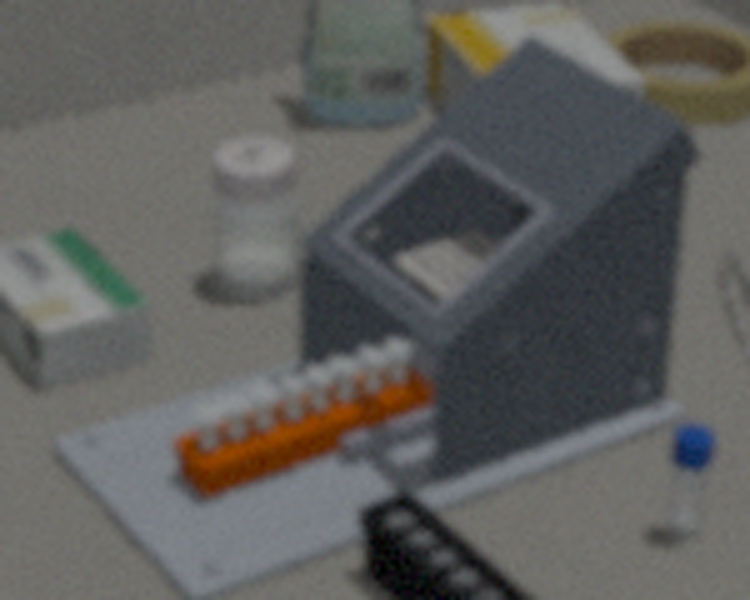

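```bash
cat > h.py <<'E'
import numpy as np, cv2
from scipy.optimize import least_squares
from bench import r,eyes
from scipy.spatial.transform import Rotation as Ro
def P(n):
    c=eyes.calibration(n); K=np.array([[c['fx'],0,c['cx']],[0,c['fy'],c['cy']],[0,0,1]])
    return K@np.c_[c['R'],c['t']]
def tri(a,b,PA=None,PB=None):
    X=cv2.triangulatePoints(P('scene') if PA is None else PA,P('side') if PB is None else PB,np.array(a,float).reshape(2,1),np.array(b,float).reshape(2,1))
    return (X[:3]/X[3]).ravel()
def fit(pp,ww):  # press xy -> world xy, yaw
    pp=np.array(pp)[:,:2];ww=np.array(ww)[:,:2]
    a=pp-pp.mean(0);b=ww-ww.mean(0)
    y=np.arctan2((a[:,0]*b[:,1]-a[:,1]*b[:,0]).sum(),(a*b).sum())
    R=np.array([[np.cos(y),-np.sin(y)],[np.sin(y),np.cos(y)]])
    return y,R,ww.mean(0)-R@pp.mean(0)
E
python3 - <<'E'
from h import *
s=lambda q,o:(np.array(q)+.5)/5-.5+np.array(o)
d={'plate+':((565,508),(60,445),(-120,65,6)),'plate-':((663,383),(200,597),(-120,-65,6)),
'wh+':((212,163),(443,145),None),'wh-':((293,118),(548,212),None),'wl-':((398,200),(438,320),None),'wl+':((313,262),(345,237),None),
'gl+':((318,275),(310,240),(3,55,74)),'gl-':((425,210),(440,335),(3,-55,74)),'gh-':((208,30),(693,140),(128,-55,146)),'gh+':((85,90),(530,40),(128,55,146)),
'racktop-':((557,378),(205,460),None)}
W={}
for k,(a,b,m) in d.items():
    W[k]=tri(s(a,(240,140)),s(b,(255,150)));print(k,W[k].round(4))
w=np.mean([W[k] for k in W if k[0]=='w'],0);print('window',w.round(4))
ks=['plate+','plate-','gl+','gl-','gh+','gh-']
pp=[np.array(d[k][2])/1e3 for k in ks]
pp.append(np.array([.041,0,.096]))
y,R,t=fit(pp,[W[k] for k in ks]+[w]);print(np.degrees(y),t)
for k in W: print(k,((W[k][:2]-t)@R).round(4),W[k][2].round(4))
print('win',(w[:2]-t)@R)
for n in('rack_end -.095',): print(R@np.array([-.095,0])+t, R@np.array([.053,0])+t)
# orange
for n in('scene','side'):
    im=cv2.imread(f"pics/{n}0.png");h=cv2.cvtColor(im,cv2.COLOR_BGR2HSV)
    m=cv2.inRange(h,(5,150,60),(18,255,255));print(n,cv2.boundingRect(m))
q=R@np.array([1,0]);print(q)
E
```

```text
plate+ [0.4632 0.1591 0.0029]
plate- [0.4694 0.0329 0.004 ]
wh+ [0.6507 0.144  0.1133]
wh- [0.6555 0.0694 0.1121]
wl- [0.5987 0.0637 0.0792]
wl+ [0.5988 0.1434 0.0787]
gl+ [0.5881 0.1537 0.0768]
gl- [0.5917 0.0545 0.0758]
gh- [0.7162 0.0519 0.1401]
gh+ [0.7076 0.1624 0.1439]
racktop- [0.5005 0.09   0.0241]
window [0.6259 0.1051 0.0958]
2.747154505673646 [0.58560663 0.1023879 ]
plate+ [-0.1195  0.0625] 0.0029
plate- [-0.1194 -0.0639] 0.004
wh+ [0.067  0.0385] 0.1133
wh- [ 0.0682 -0.0363] 0.1121
wl- [ 0.0112 -0.0392] 0.0792
wl+ [0.0152 0.0403] 0.0787
gl+ [0.0049 0.0512] 0.0768
gl- [ 0.0038 -0.0481] 0.0758
gh- [ 0.1281 -0.0567] 0.1401
gh+ [0.1247 0.0541] 0.1439
racktop- [-0.0856 -0.0083] 0.0241
win [0.04041268 0.00082285]
[0.49071581 0.09783469] [0.63854572 0.10492811]
scene (304, 107, 136, 118)
side (282, 225, 282, 167)
[0.99885077 0.04792852]
```

```bash
cat >> h.py <<'E'
YAW=np.radians(2.75)
def goal(yaw=YAW,tilt=np.radians(30)):
    c,s=np.cos(yaw),np.sin(yaw);z=np.array([np.sin(tilt)*c,np.sin(tilt)*s,-np.cos(tilt)])
    x=np.array([np.cos(tilt)*c,np.cos(tilt)*s,np.sin(tilt)]);return np.c_[x,np.cross(z,x),z]
def rotcmd(yaw=YAW,tilt=np.radians(30)):
    R0=Ro.from_quat(r.read_state()['eef_rot'])
    return (Ro.from_matrix(goal(yaw,tilt))*R0.inv()).as_rotvec()/np.radians(60)
E
python3 - <<'E'
from h import *
s=lambda q,o:(np.array(q)+.5)/5-.5+np.array(o)
print('jar',tri(s((150,520),(240,140)),s((253,285),(255,150))), 'stand',tri((329,160),(525,315)),'standtop',tri((331,65),(580,155)))
print('vial top',tri((302.5,151),(393.5,237)),'block near',tri(s((540,300),(240,140)),s((390,520),(255,150))))
print(rotcmd())
E
python3 -m inch '{"translation":[[0.3,0.4,0.2],[0.6,0.8,0.4],[0.6,1,0.5]],"rot":[[0,0,0],[0,0,0],[0,0,0]],"jaw":[0,0,0]}'
```

```text
jar [ 0.6100801   0.25289606 -0.00304816] stand [ 0.75660551 -0.27751695  0.00322754] standtop [ 0.75930521 -0.2800474   0.30537463]
vial top [ 0.67914115 -0.02956237  0.08035085] block near [0.545528   0.01598784 0.02360206]
[ 0.08133812 -0.4945444  -0.21939666]
time: 0.4
ee_pos: [0.2382, -0.4969, 0.2615]
eef_rot: [0.99, 0.143, 0.001, -0.001]
ft_force: [0.0, -0.2, 0.7]
width: 0.0703
```

```bash
python3 -m inch '{"translation":[[0.3,0.45,0],[0.6,0.9,0],[0.65,1,0]],"rot":[[0,0,0],[0,0,0],[0,0,0]],"jaw":[0,0,0]}'
python3 -m inch '{"translation":[[0.3,0.45,0],[0.55,0.9,0],[0.6,1,0]],"rot":[[0,0,0],[0,0,0],[0,0,0]],"jaw":[0,0,0]}'
python3 -m inch '{"translation":[[0,0.5,0],[0.1,1,0],[0.1,1,0]],"rot":[[0,0,0],[0,0,0],[0,0,0]],"jaw":[0,0,0]}'
python3 -m inch '{"translation":[[0,0.5,0],[0.1,1,0],[0.1,1,0]],"rot":[[0,0,0],[0,0,0],[0,0,0]],"jaw":[0,0,0]}'
python3 -m inch '{"translation":[[0,0.5,0],[0,1,0],[0,1,0]],"rot":[[0,0,0],[0,0,0],[0,0,0]],"jaw":[0,0,0]}'
python3 -m inch '{"translation":[[0,0.5,0],[0,1,0],[0,1,0],[0,1,0],[0,1,0],[0,1,0]],"rot":[[0,-0.1,-0.04],[0.02,-0.2,-0.08],[0.04,-0.3,-0.12],[0.06,-0.4,-0.17],[0.08,-0.495,-0.22],[0.08,-0.495,-0.22]],"jaw":[0,0,0,0,0,0]}'
python3 -c "
from h import *
s=r.read_state();print(rotcmd(),s['joint_positions'].round(2),s['width'])"
```

```text
time: 0.7
ee_pos: [0.3059, -0.3931, 0.2616]
eef_rot: [0.989, 0.146, 0.001, -0.001]
ft_force: [0.5, -0.3, -0.9]
width: 0.0468
time: 1.0
ee_pos: [0.3682, -0.2887, 0.2616]
eef_rot: [0.989, 0.148, 0.001, -0.001]
ft_force: [-0.2, -0.6, -0.2]
width: 0.023
time: 1.3
ee_pos: [0.3794, -0.1832, 0.2619]
eef_rot: [0.988, 0.152, 0.001, -0.001]
ft_force: [0.7, -0.9, -0.1]
width: 0.0031
time: 1.6
ee_pos: [0.39, -0.0781, 0.2622]
eef_rot: [0.988, 0.155, 0.002, -0.001]
ft_force: [0.0, -0.1, 0.1]
width: 0.0004
time: 1.9
ee_pos: [0.3898, 0.0272, 0.2625]
eef_rot: [0.987, 0.159, 0.002, -0.001]
ft_force: [-0.2, -0.8, -0.4]
width: 0.0003
time: 2.5
ee_pos: [0.3892, 0.1194, 0.2677]
eef_rot: [0.979, 0.072, 0.19, 0.018]
ft_force: [0.8, 0.2, 0.3]
width: 0.0003
[ 0.07296245 -0.13200533 -0.07906379] [-0.01 -0.49 -0.41  2.14 -0.04  1.11 -1.82] 0.00027068395485151065
```

```bash
python3 -m inch '{"translation":[[0.2,-0.1,-0.2],[0.4,-0.2,-0.4],[0.4,-0.25,-0.6],[0.4,-0.25,-0.6],[0.4,-0.25,-0.6]],"rot":[[0,0,0],[0.04,-0.07,-0.04],[0.07,-0.13,-0.08],[0.07,-0.13,-0.08],[0.07,-0.13,-0.08]],"jaw":[0,0,0,0,0]}'
python3 -c "
from h import *
s=r.read_state();print(rotcmd(),s['joint_positions'].round(2),s['ee_pos'],s['eef_rot'])
im=eyes.camera('wrist');cv2.imwrite('pics/w1.png',im)"
```

```text
time: 3.0
ee_pos: [0.4292, 0.0943, 0.2084]
eef_rot: [0.966, 0.024, 0.257, -0.004]
ft_force: [-1.0, -0.3, 1.4]
width: 0.0003
[ 3.95496714e-03 -2.96787202e-03  1.08811820e-05] [ 0.02 -0.49 -0.38  2.31 -0.02  0.79 -1.88] [0.42921482 0.09434622 0.20840269] [ 0.96605953  0.02369891  0.2571951  -0.00424546]
```

View pics/w1.png

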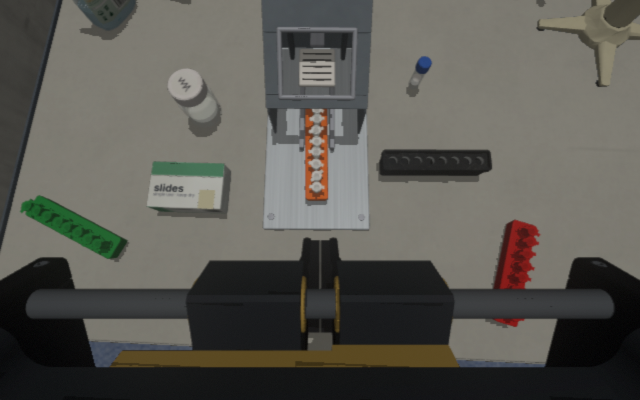

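Wrist view: plate front corners at (265,228) and (369,229), rack near end at (305–327,201), window inner opening x 280–354, y 30–95, pad at (317,67); fingers closed at x≈320.

```bash
cat >> h.py <<'E'
def wray(px,z,pos,q):
    c=eyes.calibration('wrist');T=np.eye(4);T[:3,:3]=Ro.from_quat(q).as_matrix();T[:3,3]=pos
    M=T@c['hand_eye'];d=M[:3,:3]@np.array([(px[0]-c['cx'])/c['fx'],(px[1]-c['cy'])/c['fy'],1])
    return M[:3,3]+d*(z-M[2,3])/d[2]
E
python3 - <<'E'
from h import *
pos=[0.42921482,0.09434622,0.20840269];q=[0.96605953,0.02369891,0.2571951,-0.00424546]
im=cv2.imread('pics/w1.png');h=cv2.cvtColor(im,cv2.COLOR_BGR2HSV)
m=cv2.inRange(h,(5,150,60),(18,255,255));m[:, :290]=0;m[:,340:]=0;m[230:]=0
n,l,st,ce=cv2.connectedComponentsWithStats(m);print(st[1:][st[1:,4]>20])
t=np.array([.5856,.1024]);c,s=np.cos(YAW),np.sin(YAW);R=np.array([[c,-s],[s,c]])
for k,p,z in(('p+',(265,228.5),.006),('p-',(369,229.5),.006),('rackL bottom',(305.5,202),.008),('rackR bottom',(327,202),.008),('rackL top',(305,196),.025),('win in +,lo',(279,95),.079),('win lo-',(355,95),.079),('pad c',(317,67),.0755),('wlow centre',(317,95),.079),('padL',(299.5,67),.0755),('padR',(334.5,67),.0755),('winhi+',(279,30),.114),('winhi-',(355,30),.114)):
    w=wray(p,z,pos,q);print(k,w.round(4),((w[:2]-t)@R).round(4))
E
```

```text
[[306 109  22  91 906]]
p+ [0.4615 0.1603 0.006 ] [-0.1212  0.0638]
p- [0.4665 0.0347 0.006 ] [-0.1222 -0.0619]
rackL bottom [0.4962 0.1133 0.008 ] [-0.0888  0.0151]
rackR bottom [0.4975 0.087  0.008 ] [-0.0888 -0.0112]
rackL top [0.4999 0.1134 0.025 ] [-0.0851  0.0151]
win in +,lo [0.5977 0.1451 0.079 ] [0.0141 0.042 ]
win lo- [0.602  0.0633 0.079 ] [ 0.0145 -0.0398]
pad c [0.6359 0.1061 0.0755] [0.0504 0.0013]
wlow centre [0.5998 0.1042 0.079 ] [0.0143 0.0011]
padL [0.6349 0.1255 0.0755] [0.0503 0.0207]
padR [0.6369 0.0867 0.0755] [ 0.0505 -0.0182]
winhi+ [0.6494 0.1449 0.114 ] [0.0658 0.0394]
winhi- [0.6535 0.0686 0.114 ] [ 0.0662 -0.0371]
```

```bash
python3 -m inch '{"translation":[[0.1,0.03,-0.4],[0.2,0.03,-0.8],[0.3,0.03,-1],[0.3,0.03,-1]],"rot":[[0,0,0],[0,0,0],[0,0,0],[0,0,0]],"jaw":[0,0,0,0]}'
python3 -c "
from h import *
s=r.read_state();print(rotcmd(),s['joint_positions'].round(2),s['ee_pos'],s['ft_force'])"
```

```text
time: 3.45
ee_pos: [0.4603, 0.0981, 0.1084]
eef_rot: [0.966, 0.024, 0.256, -0.005]
ft_force: [-0.4, 0.2, 0.8]
width: 0.0
[ 0.00354771 -0.0048622  -0.000725  ] [ 0.11 -0.26 -0.51  2.39  0.11  0.5  -2.03] [0.46034991 0.09807689 0.1083593 ] [-0.41712324  0.24394178  0.79424947]
```

```bash
python3 -m inch '{"translation":[[0.03,0,-0.3],[0.05,0,-0.6],[0.05,0,-0.82],[0.05,0,-0.82],[0.05,0,-0.82]],"rot":[[0,0,0],[0,0,0],[0,0,0],[0,0,0],[0,0,0]],"jaw":[0,0,0,0,0]}'
python3 -c "
from h import *
s=r.read_state();print(rotcmd(),s['joint_positions'].round(2),s['ee_pos'],s['ft_force'])
cv2.imwrite('pics/w2.png',cv2.resize(eyes.camera('wrist')[:,120:520],(600,600)))"
```

```text
time: 3.95
ee_pos: [0.4679, 0.0903, 0.0367]
eef_rot: [0.967, 0.025, 0.252, 0.01]
ft_force: [-0.7, -0.4, -0.4]
width: 0.0004
[ 0.03167505 -0.01175454  0.00481547] [ 0.81 -0.08 -1.2   2.41  0.41  0.32 -2.29] [0.46790416 0.09030603 0.03667171] [-0.74317771 -0.42220839 -0.38898177]
```

View pics/w2.png

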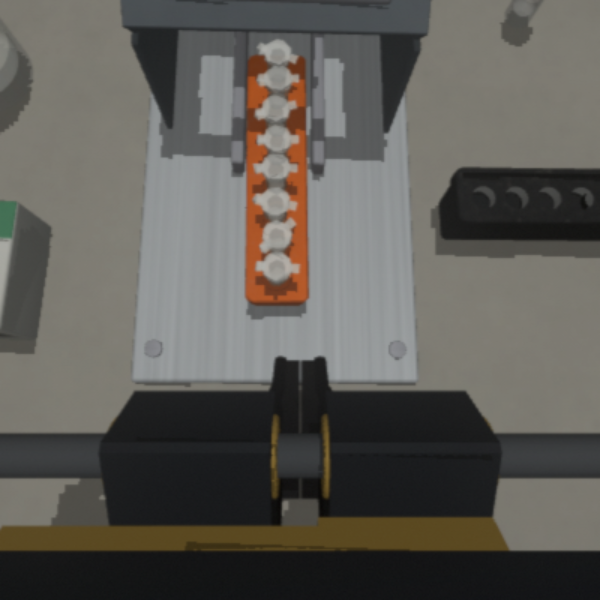

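```bash
python3 -m inch '{"translation":[[0,0.03,0.2],[0,0.07,0.3],[0,0.07,0.3],[0,0.07,0.3],[0,0.07,0.3],[0,0.07,0.3]],"rot":[[0.01,0.07,0],[0.02,0.14,0],[0.03,0.22,0],[0.03,0.29,0],[0.03,0.29,0],[0.03,0.29,0]],"jaw":[0,0,0,0,0,0]}'
python3 -c "
from h import *
s=r.read_state();print(rotcmd(tilt=np.radians(12)),s['joint_positions'].round(2),s['ee_pos'],s['ft_force'])"
```

```text
time: 4.6
ee_pos: [0.4683, 0.097, 0.0667]
eef_rot: [0.994, 0.022, 0.104, -0.009]
ft_force: [0.1, -0.3, -0.5]
width: 0.0003
[-0.01256452 -0.00126697  0.00309058] [ 0.66  0.08 -1.    2.14  0.16  0.76 -1.97] [0.46832605 0.09704289 0.06667721] [ 0.07013527 -0.26681825 -0.54456711]
```

```bash
python3 -m inch '{"translation":[[0,0.01,-0.2],[0,0.01,-0.41],[0,0.01,-0.41],[0,0.01,-0.41]],"rot":[[-0.01,0,0],[-0.01,0,0],[-0.01,0,0],[-0.01,0,0]],"jaw":[0,0,0,0]}'
python3 -c "
from h import *
s=r.read_state();print(rotcmd(tilt=np.radians(12)),s['joint_positions'].round(2),s['ee_pos'],s['ft_force'])"
python3 -m inch '{"translation":[[0.07,0,0],[0.14,0.01,0],[0.21,0.01,0],[0.26,0.01,0],[0.31,0.01,0],[0.36,0.02,0],[0.41,0.02,0],[0.45,0.02,0],[0.49,0.02,0],[0.53,0.03,0],[0.56,0.03,0],[0.56,0.03,0]],"rot":[[0,0,0],[0,0,0],[0,0,0],[0,0,0],[0,0,0],[0,0,0],[0,0,0],[0,0,0],[0,0,0],[0,0,0],[0,0,0],[0,0,0]],"jaw":[0,0,0,0,0,0,0,0,0,0,0,0]}'
python3 -c "
from h import *
s=r.read_state();print(rotcmd(tilt=np.radians(12)),s['joint_positions'].round(2),s['ee_pos'],s['ft_force'])"
```

```text
time: 5.0
ee_pos: [0.4678, 0.0983, 0.0262]
eef_rot: [0.994, 0.023, 0.104, -0.004]
ft_force: [0.6, -0.0, 0.1]
width: 0.0003
[-0.00214338 -0.00116974  0.00182754] [ 0.59  0.18 -0.97  2.18  0.33  0.69 -2.12] [0.46781872 0.09833278 0.02616455] [ 0.57565404 -0.04036829  0.05294861]
time: 6.2
ee_pos: [0.5242, 0.1014, 0.0262]
eef_rot: [0.994, 0.023, 0.104, -0.004]
ft_force: [-0.9, -0.2, 0.4]
width: 0.0001
[-0.00238645 -0.0010132   0.00187909] [ 0.51  0.32 -0.9   2.05  0.46  0.74 -2.18] [0.52416674 0.10143806 0.02621334] [-0.91469224 -0.22434442  0.40723111]
```

Sliding as expected; continue to the stop in small steps.

```bash
python3 -m inch '{"translation":[[0.04,0,0],[0.08,0,0],[0.11,0.01,0],[0.13,0.01,0],[0.14,0.01,0]],"rot":[[0,0,0],[0,0,0],[0,0,0],[0,0,0],[0,0,0]],"jaw":[0,0,0,0,0]}'
python3 -m inch '{"translation":[[0.01,0,0],[0.02,0,0],[0.03,0,0]],"rot":[[0,0,0],[0,0,0],[0,0,0]],"jaw":[0,0,0]}'
python3 -c "
from h import *
cv2.imwrite('pics/w3.png',cv2.resize(eyes.camera('wrist')[:,120:520],(600,600)))"
```

```text
time: 6.7
ee_pos: [0.5383, 0.1025, 0.0262]
eef_rot: [0.994, 0.023, 0.104, -0.004]
ft_force: [0.2, -0.6, 0.2]
width: 0.0007
time: 7.0
ee_pos: [0.5413, 0.1025, 0.0261]
eef_rot: [0.994, 0.023, 0.104, -0.004]
ft_force: [-0.3, 0.4, -0.7]
width: 0.0003
```

View pics/w3.png

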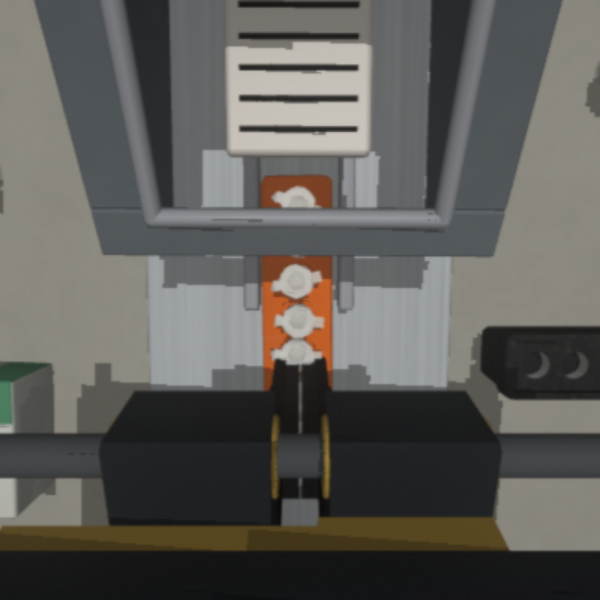

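```bash
python3 - <<'E'
from h import *
s=r.read_state()
for u in(265,332):
  for z in(.006,.025):
    w=wray((120+u*2/3,388*2/3),z,s['ee_pos'],s['eef_rot']);print(z,w)
E
python3 -m inch '{"translation":[[0.01,0,0],[0.02,0,0],[0.03,0,0]],"rot":[[0,0,0],[0,0,0],[0,0,0]],"jaw":[0,0,0]}'
python3 -m inch '{"translation":[[0.01,0,0],[0.02,0,0],[0.03,0,0]],"rot":[[0,0,0],[0,0,0],[0,0,0]],"jaw":[0,0,0]}'
```

```text
0.006 [0.52810222 0.11599779 0.006     ]
0.025 [0.53364098 0.11485545 0.025     ]
0.006 [0.52947621 0.08710184 0.006     ]
0.025 [0.53488896 0.08860948 0.025     ]
time: 7.35
ee_pos: [0.5446, 0.1025, 0.0262]
eef_rot: [0.994, 0.023, 0.104, -0.004]
ft_force: [-0.4, -0.5, 0.1]
width: 0.0004
time: 7.65
ee_pos: [0.5477, 0.1025, 0.0262]
eef_rot: [0.994, 0.023, 0.104, -0.004]
ft_force: [-0.2, 0.1, -0.2]
width: 0.0003
```

Run:
```python
from h import *
s=r.read_state();p=s['ee_pos'].copy();p[0]=.5413
for v in(202,281,320,353):
    print(v,wray((120+297*2/3,v*2/3),.04,p,s['eef_rot']))
for n in('scene','side'):cv2.imwrite(f'pics/{n}1.png',eyes.camera(n))
a=cv2.imread('pics/scene1.png')[160:250,280:380];b=cv2.imread('pics/side1.png')[180:270,265:365]
cv2.imwrite('pics/c1.png',np.hstack([cv2.resize(x,(400,360),interpolation=cv2.INTER_CUBIC) for x in(a,b)]))
```

```text
202 [0.60439034 0.10547265 0.04      ]
281 [0.57695322 0.10419673 0.04      ]
320 [0.56307316 0.10355127 0.04      ]
353 [0.55114994 0.1029968  0.04      ]
```

View pics/c1.png

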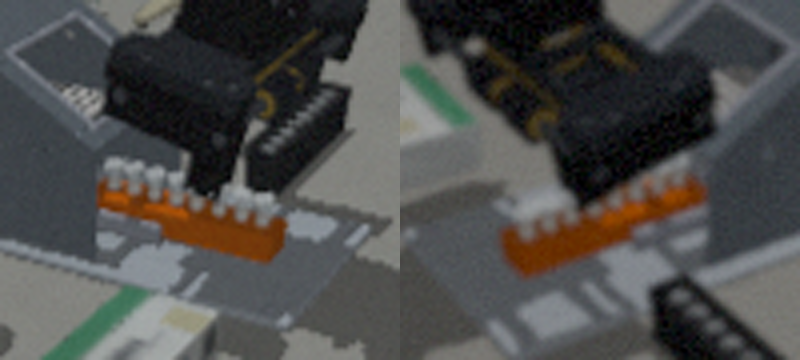

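Run:
```python
from h import *
print(tri((331.2,208.7),(310,231.2)))
p=r.read_state()['ee_pos']
for n in('scene','side'):
    x=P(n)@np.r_[p,1];y=P(n)@np.r_[p+[.0023,0,-.0108],1];print(n,x[:2]/x[2],y[:2]/y[2])
    x=P(n)@np.r_[.498,.1,.016,1];print(x[:2]/x[2])
    h=cv2.cvtColor(cv2.imread(f'pics/{n}1.png'),cv2.COLOR_BGR2HSV);m=cv2.inRange(h,(5,150,60),(18,255,255));
    h0=cv2.cvtColor(cv2.imread(f'pics/{n}0.png'),cv2.COLOR_BGR2HSV);m0=cv2.inRange(h0,(5,150,60),(18,255,255))
    for q in(m0,m):
        q[:200]=0;q[:,365:]=0;q[250:]=0;print(cv2.boundingRect(q))
```

```text
[0.54329295 0.10201083 0.03175685]
scene [330.26442661 211.4301179 ] [329.25149    215.31990996]
[349.83506251 220.23132791]
(304, 206, 48, 19)
(304, 206, 48, 20)
side [312.49356384 231.81314804] [313.45620577 235.69268671]
[292.42909671 242.82989411]
(291, 225, 50, 24)
(291, 225, 50, 24)
```

The rack has not moved: the fingers passed over its rail, so the fingertips sit higher than the stated geometry implies. Back out upward, then find the plate height by touch.

```bash
python3 -m inch '{"translation":[[0,0,0.2],[0,0,0.4],[-0.3,-0.02,0.4],[-0.7,-0.04,0.4],[-0.85,-0.05,0.4],[-0.85,-0.05,0.4]],"rot":[[0,0,0],[0,0,0],[0,0,0],[0,0,0],[0,0,0],[0,0,0]],"jaw":[0,0,0,0,0,0]}'
python3 -m inch '{"translation":[[0,0,-0.2],[0,0,-0.36],[0,0,-0.36]],"rot":[[0,0,0],[0,0,0],[0,0,0]],"jaw":[0,0,0]}'
python3 - <<'E'
from h import *
s=r.read_state();print(s['ee_pos'],s['ft_force'])
for n in('scene','side'):cv2.imwrite(f'pics/{n}2.png',eyes.camera(n))
a=cv2.imread('pics/scene2.png')[180:250,310:390];b=cv2.imread('pics/side2.png')[190:270,240:330]
cv2.imwrite('pics/c2.png',np.hstack([cv2.resize(a,(400,350),interpolation=cv2.INTER_CUBIC),cv2.resize(b,(394,350),interpolation=cv2.INTER_CUBIC)]))
for n in('scene','side'):
    for z in(0,-.0108): x=P(n)@np.r_[s['ee_pos']+[.0023 if z else 0,0,z],1];print(n,x[:2]/x[2])
E
```

```text
time: 8.35
ee_pos: [0.4611, 0.0966, 0.066]
eef_rot: [0.994, 0.023, 0.104, -0.002]
ft_force: [0.6, -1.4, -0.4]
width: 0.0008
time: 8.65
ee_pos: [0.4606, 0.0967, 0.0285]
eef_rot: [0.994, 0.023, 0.103, -0.003]
ft_force: [-0.5, -0.1, -0.1]
width: 0.0004
[0.46058536 0.09670935 0.02852011] [-0.46318307 -0.09660974 -0.06463673]
scene [365.90881924 218.86438209]
scene [364.6278656  222.86389682]
side [276.59375612 243.75853803]
side [277.86443061 247.74483192]
```

View pics/c2.png

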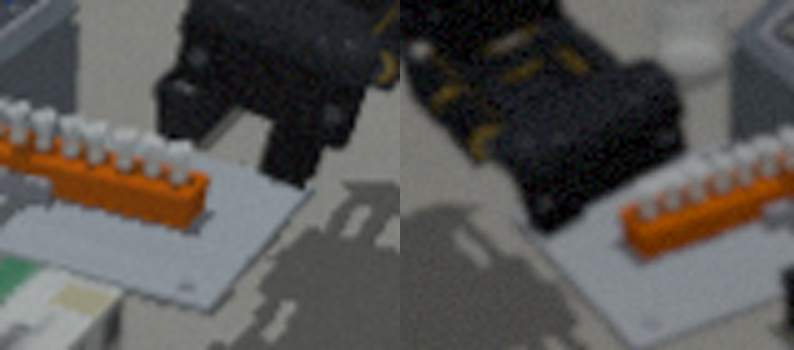

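```bash
python3 - <<'E'
from h import *
print(tri((369,216.5),(273,241.5)), tri((367,215.5),(273,240.5)))
E
python3 -m inch '{"translation":[[0,0,-0.05],[0,0,-0.1],[0,0,-0.12],[0,0,-0.12]],"rot":[[0,0,0],[0,0,0],[0,0,0],[0,0,0]],"jaw":[0,0,0,0]}'
python3 -m inch '{"translation":[[0,0,-0.02],[0,0,-0.04],[0,0,-0.04]],"rot":[[0,0,0],[0,0,0],[0,0,0]],"jaw":[0,0,0]}'
```

```text
[0.45336793 0.09716233 0.036482  ] [0.45571629 0.09954034 0.03798159]
time: 9.15
ee_pos: [0.4615, 0.0972, 0.018]
eef_rot: [0.994, 0.023, 0.104, -0.003]
ft_force: [-0.3, -0.0, 0.1]
width: 0.0004
time: 9.45
ee_pos: [0.4613, 0.0972, 0.0138]
eef_rot: [0.994, 0.023, 0.103, -0.003]
ft_force: [-0.3, 0.1, 0.4]
width: 0.0003
```

```bash
python3 -m inch '{"translation":[[0,0,-0.03],[0,0,-0.06],[0,0,-0.08],[0,0,-0.08]],"rot":[[0,0,0],[0,0,0],[0,0,0],[0,0,0]],"jaw":[0,0,0,0]}'
python3 -m inch '{"translation":[[0,0,-0.02],[0,0,-0.04],[0,0,-0.04]],"rot":[[0,0,0],[0,0,0],[0,0,0]],"jaw":[0,0,0]}'
python3 -m inch '{"translation":[[0,0,-0.02],[0,0,-0.04],[0,0,-0.04]],"rot":[[0,0,0],[0,0,0],[0,0,0]],"jaw":[0,0,0]}'
```

```text
time: 9.85
ee_pos: [0.461, 0.0972, 0.0054]
eef_rot: [0.994, 0.023, 0.103, -0.003]
ft_force: [1.2, -0.8, -0.0]
width: 0.0003
time: 10.15
ee_pos: [0.4608, 0.0972, 0.0011]
eef_rot: [0.994, 0.023, 0.103, -0.003]
ft_force: [0.1, 0.4, -0.6]
width: 0.0004
time: 10.45
ee_pos: [0.4606, 0.0972, -0.0031]
eef_rot: [0.994, 0.023, 0.103, -0.003]
ft_force: [0.5, 0.5, -0.3]
width: 0.0005
```

```bash
python3 -m inch '{"translation":[[0,0,-0.02],[0,0,-0.04],[0,0,-0.04]],"rot":[[0,0,0],[0,0,0],[0,0,0]],"jaw":[0,0,0]}'
python3 -m inch '{"translation":[[0,0,-0.02],[0,0,-0.03],[0,0,-0.03]],"rot":[[0,0,0],[0,0,0],[0,0,0]],"jaw":[0,0,0]}'
python3 -m inch '{"translation":[[0,0,-0.02],[0,0,-0.03],[0,0,-0.03]],"rot":[[0,0,0],[0,0,0],[0,0,0]],"jaw":[0,0,0]}'
```

```text
time: 10.75
ee_pos: [0.4611, 0.0972, -0.0063]
eef_rot: [0.994, 0.023, 0.103, -0.002]
ft_force: [-12.2, -2.2, 24.8]
width: 0.0004
time: 11.05
ee_pos: [0.4615, 0.0972, -0.0071]
eef_rot: [0.994, 0.024, 0.103, -0.0]
ft_force: [-37.7, -7.0, 73.7]
width: 0.0009
time: 11.35
ee_pos: [0.4616, 0.0971, -0.0073]
eef_rot: [0.994, 0.024, 0.103, 0.003]
ft_force: [-47.5, -9.0, 91.9]
width: 0.0003
```

```bash
python3 -m inch '{"translation":[[0,0,0.1],[0.06,0,0.15],[0.12,0,0.15],[0.15,0.01,0.15],[0.15,0.01,0.15]],"rot":[[0,0,0],[0,0,0],[0,0,0],[0,0,0],[0,0,0]],"jaw":[0,0,0,0,0]}'
python3 - <<'E'
from h import *
s=r.read_state();print(rotcmd(tilt=np.radians(12)),s['ee_pos'],s['ft_force'],s['torque'])
for n in('scene','side'):cv2.imwrite(f'pics/{n}3.png',eyes.camera(n))
a=cv2.imread('pics/scene3.png')[180:240,310:390];b=cv2.imread('pics/side3.png')[200:260,250:330]
cv2.imwrite('pics/c3.png',np.hstack([cv2.resize(x,(400,300),interpolation=cv2.INTER_CUBIC) for x in (a,b)]))
E
```

```text
time: 11.85
ee_pos: [0.4767, 0.0983, 0.0071]
eef_rot: [0.994, 0.024, 0.103, 0.002]
ft_force: [-0.2, 0.0, -1.0]
width: -0.0
[ 0.00904609 -0.0030082   0.0006154 ] [0.47671337 0.09831568 0.00709293] [-0.22798889  0.03724852 -1.03194874] [ 0.05850143  0.24462838 -0.01832044]
```

View pics/c3.png

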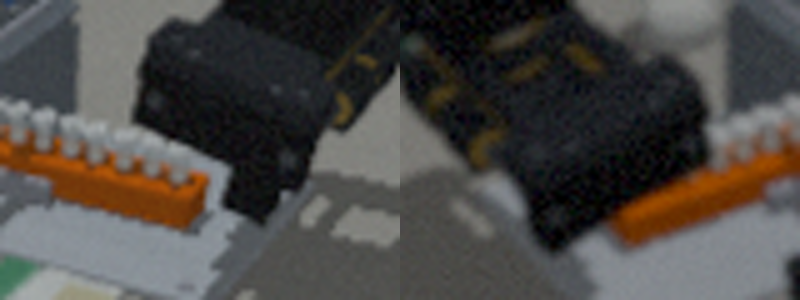

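```bash
python3 - <<'E'
from h import *
print(tri((362,224),(280,249.6)))
E
python3 -m inch '{"translation":[[0,0,-0.03],[0,0,-0.05],[0,0,-0.05]],"rot":[[0,0,0],[0,0,0],[0,0,0]],"jaw":[0,0,0]}'
```

```text
[0.46807686 0.0963379  0.01223243]
time: 12.25
ee_pos: [0.4757, 0.0982, 0.0015]
eef_rot: [0.994, 0.024, 0.102, 0.002]
ft_force: [-0.5, -0.5, 0.7]
width: 0.0002
```

```bash
python3 -m inch '{"translation":[[0,0,0.04],[0.04,0,0.04],[0.08,0,0.04],[0.12,0,0.04],[0.16,0.01,0.04],[0.19,0.01,0.04],[0.19,0.01,0.04]],"rot":[[0,0,0],[0,0,0],[0,0,0],[0,0,0],[0,0,0],[0,0,0],[0,0,0]],"jaw":[0,0,0,0,0,0,0]}'
python3 - <<'E'
from h import *
cv2.imwrite('pics/w4.png',eyes.camera('wrist'))
for n in('scene','side'):
    im=eyes.camera(n);cv2.imwrite(f'pics/{n}4.png',im);out=[]
    for f in(f'pics/{n}0.png',f'pics/{n}4.png'):
        h=cv2.cvtColor(cv2.imread(f),cv2.COLOR_BGR2HSV);q=cv2.inRange(h,(5,150,60),(18,255,255));q[:200]=0;q[:,365:]=0;q[250:]=0
        out.append(cv2.boundingRect(q))
    print(n,out)
print(r.read_state()['ft_force'],r.read_state()['ee_pos'])
E
```

```text
time: 12.95
ee_pos: [0.4951, 0.0994, 0.0055]
eef_rot: [0.994, 0.024, 0.102, 0.002]
ft_force: [0.4, 0.5, 0.0]
width: 0.0007
scene [(304, 206, 48, 19), (304, 206, 44, 19)]
side [(291, 225, 50, 24), (267, 208, 75, 39)]
[0.12127019 0.06857653 0.0890022 ] [0.49452736 0.09927108 0.00545383]
```

```bash
python3 -m inch '{"translation":[[0.04,0,0],[0.08,0,0],[0.12,0.01,0],[0.16,0.01,0],[0.2,0.01,0],[0.24,0.01,0],[0.24,0.01,0]],"rot":[[0,0,0],[0,0,0],[0,0,0],[0,0,0],[0,0,0],[0,0,0],[0,0,0]],"jaw":[0,0,0,0,0,0,0]}'
python3 - <<'E'
from h import *
for n in('scene','side'):cv2.imwrite(f'pics/{n}5.png',eyes.camera(n))
a=cv2.imread('pics/scene5.png')[170:240,300:380];b=cv2.imread('pics/side5.png')[190:260,270:350]
cv2.imwrite('pics/c5.png',np.hstack([cv2.resize(x,(400,350),interpolation=cv2.INTER_CUBIC) for x in (a,b)]))
E
```

```text
time: 13.8
ee_pos: [0.5191, 0.1003, 0.0055]
eef_rot: [0.994, 0.024, 0.102, 0.002]
ft_force: [-0.6, 0.1, -0.1]
width: 0.0005
```

View pics/c5.png

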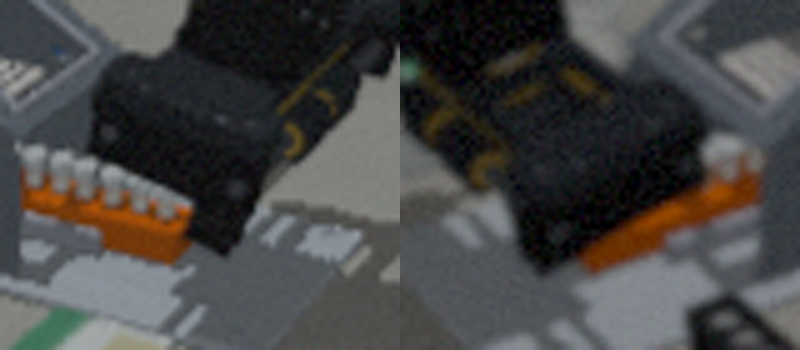

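The rack is now moving ahead of the fingertips (near end at about (337,221) in the scene view). Keep pushing until force shows the stop.

```bash
python3 -m inch '{"translation":[[0.04,0,0],[0.08,0,0],[0.12,0.01,0],[0.16,0.01,0],[0.19,0.01,0],[0.21,0.01,0],[0.21,0.01,0]],"rot":[[0,0,0],[0,0,0],[0,0,0],[0,0,0],[0,0,0],[0,0,0],[0,0,0]],"jaw":[0,0,0,0,0,0,0]}'
```

```text
time: 14.6
ee_pos: [0.5398, 0.1014, 0.0054]
eef_rot: [0.994, 0.024, 0.102, 0.002]
ft_force: [0.2, 0.1, -0.1]
width: 0.0004
```

```bash
python3 -m inch '{"translation":[[0.01,0,0],[0.02,0,0],[0.02,0,0]],"rot":[[0,0,0],[0,0,0],[0,0,0]],"jaw":[0,0,0]}'
```

```text
time: 14.9
ee_pos: [0.5409, 0.1014, 0.0051]
eef_rot: [0.995, 0.024, 0.101, 0.002]
ft_force: [-5.0, -0.1, 4.0]
width: 0.0004
```

```bash
python3 -m inch '{"translation":[[0.01,0,0],[0.01,0,0],[0.01,0,0]],"rot":[[0,0,0],[0,0,0],[0,0,0]],"jaw":[0,0,0]}'
```

```text
time: 15.2
ee_pos: [0.5409, 0.1014, 0.0048]
eef_rot: [0.995, 0.025, 0.1, 0.003]
ft_force: [-5.5, -0.8, 4.4]
width: 0.0003
```

```bash
python3 -m inch '{"translation":[[-0.3,-0.01,0],[-0.6,-0.03,0.1],[-0.7,-0.03,0.5],[-0.7,-0.03,0.9],[-0.7,-0.03,1],[-0.7,-0.03,1]],"rot":[[0,0,0],[0,0,0],[0,0,0],[0,0,0],[0,0,0],[0,0,0]],"jaw":[0,0,0,0,0,0]}'
python3 -m inch '{"translation":[[0.15,0,0.4],[0.3,0.02,0.8],[0.5,0.03,1],[0.5,0.03,1]],"rot":[[0,-0.07,0],[0,-0.14,0],[0,-0.21,0],[0,-0.21,0]],"jaw":[0,0,0,0]}'
python3 - <<'E'
from h import *
s=r.read_state();print(rotcmd(),s['joint_positions'].round(2),s['ee_pos'],s['ft_force'])
E
```

```text
time: 15.8
ee_pos: [0.4724, 0.098, 0.1067]
eef_rot: [0.994, 0.024, 0.103, 0.004]
ft_force: [-0.2, -0.2, -0.9]
width: 0.0002
time: 16.2
ee_pos: [0.5237, 0.101, 0.2083]
eef_rot: [0.977, 0.024, 0.213, 0.007]
ft_force: [-1.0, -0.2, -0.5]
width: 0.0007
[ 0.02646271 -0.08858753  0.0055314 ] [ 0.77 -0.24 -1.    2.04 -0.12  0.81 -1.72] [0.52370479 0.10099312 0.20828149] [-0.98673337 -0.24152988 -0.4608309 ]
```

```bash
python3 -m inch '{"translation":[[0.2,0.01,0],[0.4,0.02,-0.1],[0.5,0.02,-0.3],[0.51,0.02,-0.43],[0.51,0.02,-0.43]],"rot":[[0.02,-0.07,0],[0.03,-0.09,0],[0.03,-0.09,0],[0.03,-0.09,0],[0.03,-0.09,0]],"jaw":[0,0,0,0,0]}'
python3 - <<'E'
from h import *
s=r.read_state();print(rotcmd(),s['joint_positions'].round(2),s['ee_pos'],s['ft_force'])
w=eyes.camera('wrist');sc=eyes.camera('scene');sd=eyes.camera('side')
for n,i in(('w6',w),('scene6',sc),('side6',sd)):cv2.imwrite(f'pics/{n}.png',i)
A=cv2.resize(w[:,120:520],(400,400));a=cv2.resize(sc[120:240,270:390],(400,400),interpolation=cv2.INTER_CUBIC);b=cv2.resize(sd[130:250,270:390],(400,400),interpolation=cv2.INTER_CUBIC)
o=np.zeros((600,800,3),np.uint8);o[:400,:400]=A;o[:400,400:]=a;o[400:,:400]=b[100:300];o[400:,400:]=cv2.resize(w[:110,200:420],(400,200))
cv2.imwrite('pics/c6.png',o)
E
```

```text
time: 16.7
ee_pos: [0.5724, 0.1028, 0.1613]
eef_rot: [0.966, 0.02, 0.256, -0.009]
ft_force: [-0.7, 0.7, 0.4]
width: 0.0004
[-0.00583884 -0.00545253  0.00514323] [ 0.88 -0.05 -1.17  2.08  0.14  0.58 -1.93] [0.57243815 0.10280946 0.161311  ] [-0.65132782  0.69857563  0.40860611]
```

View pics/c6.png

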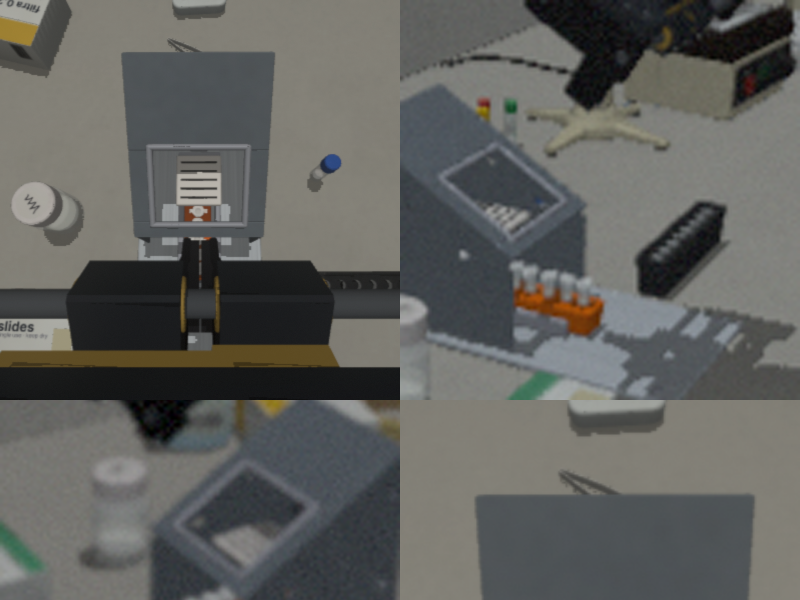

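Rack end now sits close to the guard (scene panel (585,310)); wrist view shows window x 148–250 and pad centred at 199, fingers centred at 200: lateral alignment is good. Check tip and window numerically.

Run:
```python
from h import *
s=r.read_state();p,q=s['ee_pos'],s['eef_rot']
t=np.array([.585,.1034]);c,sn=np.cos(YAW),np.sin(YAW);R=np.array([[c,-sn],[sn,c]])
pr=lambda w:np.r_[(w[:2]-t)@R,w[2]].round(4)
tip=tri((325.5,151.5),(318,172));print('tip',tip,'rel',tip-p,pr(tip))
print('TCP',pr(p))
for k,px,z in(('wlo+',(270,225),.083),('wlo-',(368,225),.083),('whi+',(269,148),.117),('whi-',(370,148),.117),('pad front L',(297,204),.0755),('pad front R',(342,204),.0755)):
    print(k,pr(wray(px,z,p,q)))
S=lambda a,b,o:(a/3.3333+o[0],b/3.3333+o[1])
im=cv2.imread('pics/scene6.png');h=cv2.cvtColor(im,cv2.COLOR_BGR2HSV);m=cv2.inRange(h,(5,150,60),(18,255,255));m[:200]=0;m[250:]=0;m[:,365:]=0;print('orange',cv2.boundingRect(m))
for x in(-.035,-.045):
    w=np.r_[R@[x,-.014]+t,.025,1];u=P('scene')@w;print(x,u[:2]/u[2])
```

```text
tip [0.562801   0.1027052  0.16673636] rel [-0.0114651  -0.00046383  0.0018674 ] [-0.0222  0.0004  0.1667]
TCP [-0.0107  0.0003  0.1649]
wlo+ [0.0135 0.0416 0.083 ]
wlo- [ 0.0131 -0.0409  0.083 ]
whi+ [0.0691 0.0387 0.117 ]
whi- [ 0.0686 -0.0397  0.117 ]
pad front L [0.033  0.0196 0.0755]
pad front R [ 0.0328 -0.0199  0.0755]
orange (304, 206, 27, 14)
-0.035 [332.09055231 209.19214575]
-0.045 [335.94198729 210.12152063]
```

```bash
python3 -m inch '{"translation":[[0.12,0.01,-0.2],[0.24,0.01,-0.4],[0.36,0.02,-0.6],[0.43,0.02,-0.74],[0.43,0.02,-0.74]],"rot":[[0,0,0],[0,0,0],[0,0,0],[0,0,0],[0,0,0]],"jaw":[0,0,0,0,0]}'
python3 - <<'E'
from h import *
s=r.read_state();p=s['ee_pos'];t=np.array([.585,.1034]);c,sn=np.cos(YAW),np.sin(YAW);R=np.array([[c,-sn],[sn,c]])
tip=p-.007*Ro.from_quat(s['eef_rot']).as_matrix()[:,2];tp=np.r_[(tip[:2]-t)@R,tip[2]];print(rotcmd(),s['joint_positions'].round(2),tp,s['ft_force'])
d=tp-[.041,0,.096];print('along',d[0]*.866+d[2]*.5,'depth',d[0]*.5-d[2]*.866)
E
```

```text
time: 17.35
ee_pos: [0.6167, 0.1051, 0.0892]
eef_rot: [0.966, 0.02, 0.257, -0.008]
ft_force: [-0.3, 0.1, 0.1]
width: 0.0008
[-0.00453191 -0.00293008  0.00501224] [ 0.66  0.28 -1.06  2.06  0.78  0.55 -2.44] [0.02829527 0.00019545 0.0952475 ] [-0.33219001  0.07795932  0.13840766]
along -0.01137854348213362 depth -0.0057007039436346345
```

```bash
python3 -m inch '{"translation":[[0,0,0],[0,0,0]],"rot":[[0.05,0,-0.09],[0.05,0,-0.09]],"jaw":[0,0]}'
python3 -c "
from h import *
s=r.read_state();print(s['joint_positions'].round(3),s['ee_pos'])"
```

```text
time: 17.55
ee_pos: [0.6168, 0.1053, 0.0903]
eef_rot: [0.965, -0.033, 0.258, -0.021]
ft_force: [-0.3, 0.1, 0.2]
width: 0.0004
[ 0.643  0.271 -1.037  2.06   0.765  0.542 -2.545] [0.61677983 0.10528969 0.09026097]
```

```bash
python3 -m inch '{"translation":[[0.03,0,0.02],[0.03,0,0.02],[0.03,0,0.02],[0.03,0,0.02]],"rot":[[-0.06,0,0.1],[-0.11,-0.01,0.19],[-0.16,-0.01,0.275],[-0.16,-0.01,0.275]],"jaw":[0,0,0,0]}'
cat > t.py <<'E'
from h import *
s=r.read_state();p=s['ee_pos'];t=np.array([.585,.1034]);c,sn=np.cos(YAW),np.sin(YAW);R=np.array([[c,-sn],[sn,c]])
M=Ro.from_quat(s['eef_rot']).as_matrix();z=M[:,2]
tip=p-.007*z;tp=np.r_[(tip[:2]-t)@R,tip[2]];print('tip',tp.round(4),'z',z.round(3),'x',M[:,0].round(3),'q',s['joint_positions'].round(2),'f',s['ft_force'].round(1),s['time'])
d=tp-[.041,0,.096];print('along',d[0]*.866+d[2]*.5,'depth',d[0]*.5-d[2]*.866)
E
python3 t.py
```

```text
time: 17.95
ee_pos: [0.62, 0.105, 0.0934]
eef_rot: [0.957, 0.129, 0.26, 0.024]
ft_force: [-0.7, 0.1, 0.9]
width: 0.0006
tip [ 0.0315 -0.0001  0.0994] z [ 0.503  0.022 -0.864] x [0.831 0.26  0.491] q [ 0.69  0.3  -1.1   2.05  0.81  0.56 -2.23] f [-0.7  0.1  0.9] 17.95
along -0.006507515682767391 depth -0.00769674313898483
```

```bash
python3 -m inch '{"translation":[[0.06,0,-0.1],[0.12,0.01,-0.2],[0.13,0.01,-0.225],[0.13,0.01,-0.225]],"rot":[[0,0,0],[0,0,0],[0,0,0],[0,0,0]],"jaw":[0,0,0,0]}'; python3 t.py
```

```text
time: 18.35
ee_pos: [0.6332, 0.1058, 0.0714]
eef_rot: [0.957, 0.129, 0.26, 0.024]
ft_force: [-1.0, -2.4, 2.0]
width: 0.0005
tip [0.0447 0.0001 0.0774] z [ 0.504  0.022 -0.864] x [0.831 0.259 0.491] q [ 0.61  0.36 -1.02  2.04  0.92  0.55 -2.32] f [-1.  -2.4  2. ] 18.35
along -0.006098175353177483 depth 0.0179393731906521
```

```bash
python3 -m inch '{"translation":[[0.02,0,-0.04],[0.04,0,-0.08],[0.04,0,-0.08]],"rot":[[0,0,0],[0,0,0],[0,0,0]],"jaw":[0,0,0]}'; python3 t.py
```

```text
time: 18.65
ee_pos: [0.6373, 0.106, 0.0633]
eef_rot: [0.957, 0.129, 0.26, 0.024]
ft_force: [-0.7, -0.4, 3.7]
width: 0.0007
tip [0.0488 0.0001 0.0694] z [ 0.504  0.022 -0.863] x [0.831 0.259 0.492] q [ 0.59  0.38 -1.    2.04  0.95  0.55 -2.34] f [-0.7 -0.4  3.7] 18.65
along -0.006531284925807057 depth 0.026986134858478176
```

```bash
python3 -m inch '{"translation":[[0.02,0,-0.04],[0.03,0,-0.08],[0.03,0,-0.08]],"rot":[[0,0,0],[0,0,0],[0,0,0]],"jaw":[0,0,0]}'; python3 t.py
```

```text
time: 18.95
ee_pos: [0.6402, 0.1063, 0.0549]
eef_rot: [0.957, 0.129, 0.26, 0.023]
ft_force: [-3.1, -0.1, 5.6]
width: 0.0002
tip [0.0517 0.0002 0.0609] z [ 0.504  0.022 -0.864] x [0.831 0.259 0.491] q [ 0.56  0.39 -0.97  2.03  0.98  0.54 -2.37] f [-3.1 -0.1  5.6] 18.95
along -0.00823542184757275 depth 0.03575253293950051
```

```bash
python3 -m inch '{"translation":[[0.01,0,-0.02],[0.01,0,-0.03],[0.01,0,-0.03]],"rot":[[0,0,0],[0,0,0],[0,0,0]],"jaw":[0,0,0]}'; python3 t.py
```

```text
time: 19.25
ee_pos: [0.6411, 0.1064, 0.0519]
eef_rot: [0.957, 0.129, 0.26, 0.024]
ft_force: [-6.4, -0.4, 7.6]
width: 0.0007
tip [0.0526 0.0003 0.0579] z [ 0.503  0.022 -0.864] x [0.831 0.26  0.491] q [ 0.56  0.4  -0.97  2.03  0.99  0.54 -2.38] f [-6.4 -0.4  7.6] 19.25
along -0.008993313393935618 depth 0.038782636486518196
```

```bash
python3 -m inch '{"translation":[[0,0,-0.02],[0,0,-0.02],[0,0,-0.02]],"rot":[[0,0,0],[0,0,0],[0,0,0]],"jaw":[0,0,0]}'; python3 t.py
```

```text
time: 19.55
ee_pos: [0.6414, 0.1064, 0.051]
eef_rot: [0.956, 0.129, 0.261, 0.024]
ft_force: [-15.0, -3.3, 21.9]
width: 0.0002
tip [0.0529 0.0004 0.0571] z [ 0.505  0.021 -0.863] x [0.831 0.26  0.492] q [ 0.55  0.4  -0.96  2.03  1.    0.54 -2.39] f [-15.   -3.3  21.9] 19.55
along -0.009146139377339985 depth 0.039669985406806454
```

The force has jumped from 8 to 22 N, with the tip only 0.9 mm further down, so the lever is on its stop. Hold there.

```bash
python3 -m inch '{"translation":[[0,0,-0.01],[0,0,-0.01],[0,0,-0.01],[0,0,-0.01],[0,0,-0.01],[0,0,-0.01],[0,0,-0.01],[0,0,-0.01],[0,0,-0.01],[0,0,-0.01],[0,0,-0.01],[0,0,-0.01]],"rot":[[0,0,0],[0,0,0],[0,0,0],[0,0,0],[0,0,0],[0,0,0],[0,0,0],[0,0,0],[0,0,0],[0,0,0],[0,0,0],[0,0,0]],"jaw":[0,0,0,0,0,0,0,0,0,0,0,0]}'; python3 t.py
```

```text
time: 20.75
ee_pos: [0.6414, 0.1064, 0.051]
eef_rot: [0.956, 0.13, 0.261, 0.025]
ft_force: [-16.3, -3.0, 22.1]
width: 0.0006
tip [0.053  0.0004 0.0571] z [ 0.505  0.02  -0.863] x [0.83  0.261 0.493] q [ 0.55  0.4  -0.96  2.03  1.    0.54 -2.39] f [-16.3  -3.   22.1] 20.75
along -0.009102520959623429 depth 0.03969264938981942
```

```bash
python3 -m inch '{"translation":[[-0.02,0,0.06],[-0.06,0,0.14],[-0.13,-0.01,0.28],[-0.21,-0.01,0.42],[-0.29,-0.01,0.56],[-0.4,-0.02,0.75],[-0.5,-0.02,0.95],[-0.5,-0.02,0.95]],"rot":[[0,0,0],[0,0,0],[0,0,0],[0,0,0],[0,0,0],[0,0,0],[0,0,0],[0,0,0]],"jaw":[0,0,0,0,0,0,0,0]}'
python3 -m inch '{"translation":[[-0.2,0,0.3],[-0.4,0,0.6],[-0.4,0,0.6],[-0.4,0,0.6]],"rot":[[0,0,0],[0,0,0],[0,0,0],[0,0,0]],"jaw":[0,0,0,0]}'; python3 t.py
python3 - <<'E'
from h import *
out={}
t=np.array([.585,.1034]);c,sn=np.cos(YAW),np.sin(YAW);R=np.array([[c,-sn],[sn,c]])
for n in('scene','side'):
    im=eyes.camera(n);cv2.imwrite(f'pics/{n}7.png',im)
    a0=cv2.imread(f'pics/{n}0.png')
    h=cv2.cvtColor(im,cv2.COLOR_BGR2HSV);m=cv2.inRange(h,(5,150,60),(18,255,255));m[:200]=0;m[250:]=0;m[:,365:]=0;print(n,'orange',cv2.boundingRect(m))
    x,y,w,hh=(285,165,40,30) if n=='scene' else (325,170,45,50)
    d=cv2.absdiff(cv2.GaussianBlur(im,(3,3),0)[y:y+hh,x:x+w],cv2.GaussianBlur(a0,(3,3),0)[y:y+hh,x:x+w]).max(2)
    pad=lambda i:cv2.boundingRect(cv2.inRange(cv2.cvtColor(i[y:y+hh,x:x+w],cv2.COLOR_BGR2GRAY),135,255))
    print('window diff',d.mean(),np.percentile(d,95),pad(im),pad(a0))
    dd=cv2.absdiff(cv2.GaussianBlur(im,(5,5),0),cv2.GaussianBlur(a0,(5,5),0)).max(2)
    for k,X in dict(jar=(.61,.253,.03),vial=(.68,-.03,.03),box=(.52,.21,.02),block=(.55,-.03,.02)).items():
        u=P(n)@np.r_[X,1];u=(u[:2]/u[2]).astype(int);print(k,u,dd[u[1]-12:u[1]+12,u[0]-12:u[0]+12].mean().round(1))
E
```

```text
time: 21.55
ee_pos: [0.592, 0.1034, 0.1479]
eef_rot: [0.956, 0.129, 0.262, 0.026]
ft_force: [-0.3, -1.1, -0.0]
width: 0.0007
time: 21.95
ee_pos: [0.5527, 0.1036, 0.2117]
eef_rot: [0.955, 0.128, 0.265, 0.027]
ft_force: [-0.1, -0.2, -0.3]
width: 0.0002
tip [-0.0358  0.0018  0.2177] z [ 0.513  0.016 -0.858] x [0.827 0.26  0.499] q [ 0.89 -0.28 -1.09  2.07 -0.22  0.67 -1.41] f [-0.1 -0.2 -0.3] 21.95
along -0.005685512542109056 depth -0.14381443554668977
scene orange (304, 206, 27, 14)
window diff 3.6141666666666667 6.0 (11, 17, 12, 7) (11, 17, 12, 6)
jar [269 230] 4.8
vial [310 180] 3.6
box [317 237] 5.1
block [353 193] 3.2
side orange (312, 225, 30, 16)
window diff 6.214666666666667 8.0 (7, 32, 12, 18) (9, 49, 1, 1)
jar [305 194] 7.1
vial [400 243] 6.8
box [279 215] 6.9
block [346 267] 4.6
```

```bash
python3 -c "
from bench import r
print(r.close_job())"
```

```text
the job is handed in; nothing more can be done
None
```

The rack was pushed home and the lever pressed to its stop, held and released. I handed the job in at about 22 s. No verdict was reported, and guard contact and lever angle can't be measured directly.

**First push failed.** The fingers rode over the rack without moving it. The fingertips turned out to sit about 18 mm further back along the tool than stated, which two camera views and a touch on the table both showed. That touch went too far, peaking at about 92 N vertical (about 104 N in all). This is under the 120 N wrist limit, and I took it to be the fingertips only.

**Rack.** The second push, lower down, moved it until it stopped with a steady force of about 5.5 N, within 2 mm of the expected place. The orange mask put its near end within about 1 px of the predicted home position. It was unchanged in the scene view after the lever work.

**Lever.** I entered the window along the plate's normal, with the tool turned about 13° because the last joint was near its limit. The force rose from 4 to 8 N, then jumped to 22 N with almost no further travel, which I read as the stop. I held it there for about 1.2 s.

**Final checks.**
- **Lever:** the pad looks the same as at the start in the scene view, so I take it to be back up. The same comparison in the side view failed: its brightness mask found different regions, so it neither confirms nor contradicts.
- **Bystanders:** pictures show only small differences from the start around all four (mean 3 to 7 grey levels).
- **Robot:** it stood clear with force near zero.
- **Guard:** no force suggested contact, judging by the wrist readings and the calculated clearances. One sideways reading of about 2.4 N on entering the window was near the noise level and did not recur.

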